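# Clear the well and reset the cutting table

## Task

The cutting table has tripped. With a fingertip, gently slide the clear pin case off the round well it covers, keeping it flat on the console and leaving both wells uncovered: do not pinch it, lift it or press hard on it. Then reach into that well, press the sunken red key fully down and keep it down for two seconds, and let it spring back up; leave the blue key and everything else alone.

Things in the scene. Friction and masses are not known exactly. Their poses are not given: they have to be found in the camera images.
- console: Grey control console fixed to the table: flat box 320 (x) x 340 (y) x 60 mm high, origin at the centre of its underside, x away from the robot at yaw 0. In its top, at x = -30, y = +80 and -80 mm, are two round upright wells 48 mm across, 45 mm deep, their rims flush with the top; one holds the red key, the other the blue (either way round).
- console_top (a point): Point on the console's flat top, 60 mm above the console's origin; same axes. On the top a black display strip 28 mm high stands along the far edge, from x = 120 to 156 mm.
- reset_key_top (a point): Centre of the top face of the RED reset key, a round key 26 mm across in the middle of its well, facing straight up. Not pressed, its top is 23 mm below the console's top. The point moves down with the key. At the start the pin case lies over this well.
- reset_key (a joint): Travel of the red key in m: 0 = up, grows as pressed down, 0.006 = fully down. Spring key: begins to move at about 1.5 N, fully down at 5 N, springs back when let go.
- recall_key_top (a point): Centre of the top face of the BLUE key in the other well; same size and depth as the red one. Must not be pressed.
- recall_key (a joint): Travel of the blue key in m: 0 = up, 0.006 = fully down; same spring.
- pin_case_center (a point): Centre (half-way up) of the loose clear plastic pin case with coloured pin heads in it, a closed box 64 (x) x 80 (y) x 22 mm high, about 90 g, lying flat on the console's top over the red key's well, so its centre is 11 mm above the console's top. Axes along its sides, z up. Brittle; it bridges the well while it slides.
- chalk: Loose yellow chalk block 45 x 22 x 14 mm lying on the console's top between and beyond the wells; origin at the centre of its underside.
- bobbin: Loose metal bobbin 24 mm across, 24 mm high, standing on the console's top between the wells on the robot's side; origin at its underside.
- shears: Loose tailor's shears with brass handles, 260 x 110 x 12 mm, on the table to the robot's right; origin at the pivot, underside.
- cone_red: Loose red thread cone 66 mm across, 130 mm high, on the table to the left; origin at its underside.
- cone_green: Loose green thread cone 66 mm across, 130 mm high, on the table to the left; origin at its underside.
- weight: Loose dark steel pattern weight 76 mm across, 56 mm high, on the table to the right; origin at its underside.
- pin_dish: Loose shallow steel dish 90 mm across, 24 mm high, on the table to the left; origin at its underside.
- pin_case: The same pin case; origin at the centre of its underside, 11 mm below its centre.
Things that resemble listed ones, but are neither listed nor needed, are in the scene too. What is shaped like the pin_case but black or green is not meant.

How it is judged:
On the way, in this order (a step that is already met when the one before it is completed fails the run):
1. the pin case lies flat on the console, clear of the red key's well and of the blue key's (horizontal distance between pin_case_center and reset_key_top above 0.054 m and horizontal distance between pin_case_center and recall_key_top above 0.054 m and z of pin_case_center in the frame of console between 0.064 and 0.078 m), for 0.2 s.
2. the red key is pressed fully down and kept down (value of joint reset_key above 0.005 m), for 1.5 s.
At the end, for the whole second after the job is handed in: The red key has sprung back up (under 1.5 mm of travel) after being kept down (over 5 mm) for at least 1.5 s, the blue key is up, and the pin case lies still and flat on the console's top with its centre more than 54 mm from the centre of either key, so that both wells are uncovered (all of step 1 and value of joint each of reset_key, recall_key below 0.0015 m and angle between pin_case_center's own z axis and vertical below 0.1 rad and linear speed of pin_case below 0.02 m/s); the robot touches nothing.
It fails at once if the blue key is pressed (over 2 mm) (value of joint recall_key above 0.002 m).
It fails at once if the pin case is lifted more than 8 mm off the console (z of pin_case_center in the frame of console above 0.079 m).
It fails at once if the pin case falls off the console or is tipped (over 0.3 rad) (z of pin_case_center in the frame of console below 0.055 m or angle between pin_case_center's own z axis and vertical above 0.3 rad).
It fails at once if the brittle pin case is pinched or pressed hard by the fingers (over 20 N) (contact force between the fingers and pin_case above 20 N).
It fails at once if another loose thing is moved more than 25 mm (distance of any of chalk, bobbin, shears, cone_red, cone_green, weight, pin_dish from where it was at the start of the episode above 0.025 m).
It also fails if it takes over 48 s, if anything falls off the work surface, if the arm or the gripper's body presses on something with over 40 N, if the wrist force passes 120 N, or if a joint passes its speed limit or range.

## Robot

A 6-joint arm with a two-finger parallel gripper is mounted at the origin on the work surface. World frame = base frame: x ahead of the robot, y to its left, z up, the work surface at z = 0. Lengths are in m, angles in rad, forces in N, time in s.
With the tool pointing down it reaches from about 0.25 to 0.725 m from the base axis. Payload 4 kg.
Tool frame: the origin (TCP) lies midway between the tips of the shut fingers; the grasp point (between the pads) lies 19 mm behind it; y points along the fingers, z is the direction in which the jaws open and shut, and the axes are right-handed (so a half turn about y gives the same grasp; the last joint's range is limited). The gripper opens to 85 mm and grips with 20 to 120 N. Pads are 22 mm wide; open, the fingers measure 114 mm over their backs; the gripper's body (76 mm by 85 mm) begins 54 mm behind the grasp point. The pads swing forward as they close: fully open they stand 13 mm farther back than shut.
Start: joints at [-1.135, 0.241, 0.005, 1.335, 0, 1.571], TCP at [0.211, -0.453, 0.231] pointing down, gripper open.
Joint ranges: [-2.72, 2.72], [-1.05, 1.87], [-1.09, 1.28], [-1.99, 2.15], [-1.42, 1.44], [-3.14, 3.14]. Speed limits (rad/s): [2.79, 2.79, 3.14, 3.14, 3.14, 3.14].

## Interface

Orientations are given as a unit quaternion [x, y, z, w].
In Python, from workcell import bot gives the robot as it stands. The module is installed in compiled form; this text tells all that it offers.
- The arm moves only by the shell command python3 -m handwheel 'ROWS' [OPENING]. ROWS is JSON, a list of rows, each a list of 6 numbers: the shift along the tool's x, y, z in units of 25 mm (1.0 is 25 mm), then the turn, a rotation vector about the tool's x, y, z in units of 10 degrees (1.0 is 10 degrees). A call has exactly 5 rows; each row is the pose to reach, as a shift and turn from the pose commanded when the call began, along the tool's axes at that moment; what a row does not reach only later rows make up. A row lasts 1/8 s, in which the tool goes at most 62.5 mm and 10.7 degrees, less where a joint would pass 70% of its speed; a pose out of reach is approached as far as the arm can. A call with a gripper value outside its range is refused whole. OPENING is the gripper command: -1 is shut, 1 is fully open, values between are in proportion, set as the call begins (- or left out, the last holds). The fingers move at their own pace and stop on an object; the grip force is fixed at half the most. Time passes only in rows, so rows that repeat a pose let the fingers close, or fill a call up. It gives the time, the measured TCP pose, the force and the opening at its end, in the units of the state.
- bot.get_obs(): the state, without advancing time (a new reading comes with each control period).
- bot.camera(name): name is "scene" or "top"; returns a dict with "color" (420x560x3 uint8, red, green, blue), "fx", "fy", "cx", "cy" (pixels), "rvec" (rotation vector, rad) and "tvec" (3), from world to camera coordinates, as OpenCV has them. Camera axes: x right, y down, z forward; pixel columns grow to the right and rows downward; lengths in m; the calibration is good to about 2 mm. A picture is of the moment at which its call begins. There is no depth.
- bot.job_done(): hands the job in, once; it reports no verdict.
The state is a dict: "clock": time; "joint_pos": joint angles; "joint_vel": joint speeds; "tau": joint torques, N m; "eef_pos": TCP position; "tool_rot": TCP orientation; "ft_force": force on the tool from outside, world axes, zero at the start; "ft_torque": the same for the moment, N m; "grip_width": finger opening in m.
Only numpy, scipy, OpenCV 4.12 (cv2) and the standard library are available. Lean on these libraries where they do the work, as an engineer would, in place of code of your own. Each camera call takes 0.05 s, during which the arm holds its last target.

## Working session

There is one attempt and no reset: what is moved stays moved. The work goes in short steps, Python scripts to look and compute and a shell command to move; the robot and the scene stay as the last step left them, time stands still between calls to the robot, and variables do not carry over. Pictures are saved under pics/ and viewed, and the job is handed in when it is done.

```bash
mkdir -p pics; cat > h.py <<'E'
import numpy as np, cv2
from workcell import bot
def snap(n,f):
    c=bot.camera(n); cv2.imwrite('pics/'+f,c['color'][:,:,::-1]); 
    np.savez('pics/'+f[:-4]+'.npz',**{k:np.array(c[k]) for k in c}); return c
def ld(f): return np.load('pics/'+f+'.npz')
def KRT(c):
    K=np.array([[c['fx'],0,c['cx']],[0,c['fy'],c['cy']],[0,0,1.]],float)
    R=cv2.Rodrigues(np.array(c['rvec'],float))[0]; return K,R,np.array(c['tvec'],float).reshape(3)
def onz(c,u,v,z):
    K,R,t=KRT(c); d=R.T@np.linalg.solve(K,[u,v,1.]); o=-R.T@t
    return o+d*(z-o[2])/d[2]
def tri(c1,p1,c2,p2):
    P=[]
    for c in(c1,c2):
        K,R,t=KRT(c);P.append(K@np.c_[R,t])
    X=cv2.triangulatePoints(P[0],P[1],np.array(p1,float).reshape(2,1),np.array(p2,float).reshape(2,1))
    return (X[:3]/X[3]).ravel()
def proj(c,X):
    K,R,t=KRT(c); p=K@(R@np.array(X,float)+t); return p[:2]/p[2]
E
python3 - <<'E'
from h import *
for n in('scene','top'):
    c=snap(n,n+'0.png'); K,R,t=KRT(c); print(n,K[0,0],-R.T@t)
print(bot.get_obs())
E
```

```text
scene 436.7618791713106 [ 0.90144428 -0.57686706  0.98275546]
top 383.7922744251128 [ 0.4495221  -0.02834084  1.1495018 ]
{'clock': 0.1, 'joint_pos': array([-1.13499995e+00,  2.41336019e-01,  3.90706735e-03,  1.33521192e+00,
       -6.02348426e-05,  1.57079026e+00]), 'joint_vel': array([ 1.45536001e-03, -1.13096219e-03,  1.34184854e-03, -3.08527040e-05,
       -1.27641600e-03, -6.68477842e-04]), 'tau': array([ 1.29712721e-04, -3.73138046e+01,  2.53009915e+01,  1.08204267e-02,
       -1.23068276e-05,  2.13248188e-05]), 'eef_pos': array([ 0.21081876, -0.45277891,  0.23052116]), 'tool_rot': array([-0.15302474,  0.69101787, -0.68975363,  0.1527012 ]), 'ft_force': array([-0.01139174, -0.5259112 ,  0.21070783]), 'ft_torque': array([0.03677178, 0.00866605, 0.01107813]), 'grip_width': 0.08541071269745433}
```

View pics/scene0.png

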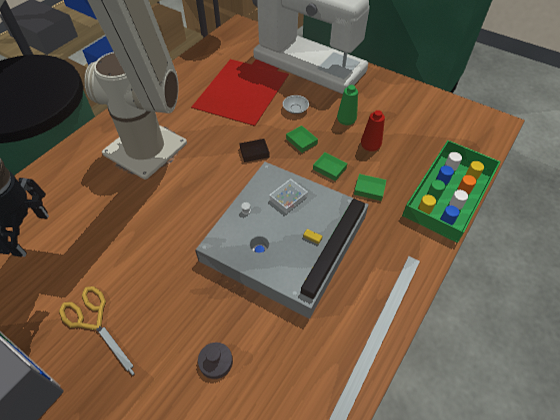

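View pics/top0.png

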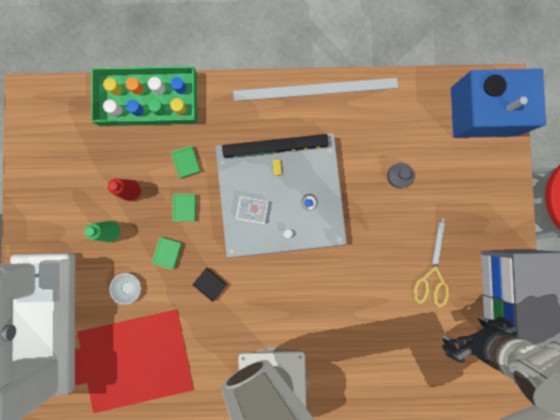

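The clear pin case is at top (253,209) and scene (288,195), over the left well. The open well with the blue key is at top (309,202) and scene (260,248). The look-alikes are green blocks at top (186,161), (184,207) and (167,253) and a black one at (210,284). None of those is clear or on the console. I'll confirm with enlarged crops.

```bash
python3 - <<'E'
import cv2
a=cv2.imread('pics/top0.png')[125:265,205:355]; cv2.imwrite('pics/topc.png',cv2.resize(a,None,fx=4,fy=4,interpolation=cv2.INTER_CUBIC))
a=cv2.imread('pics/scene0.png')[160:320,190:375]; cv2.imwrite('pics/scenec.png',cv2.resize(a,None,fx=3.7,fy=3.7,interpolation=cv2.INTER_CUBIC))
E
```

```text
(no output)
```

View pics/topc.png

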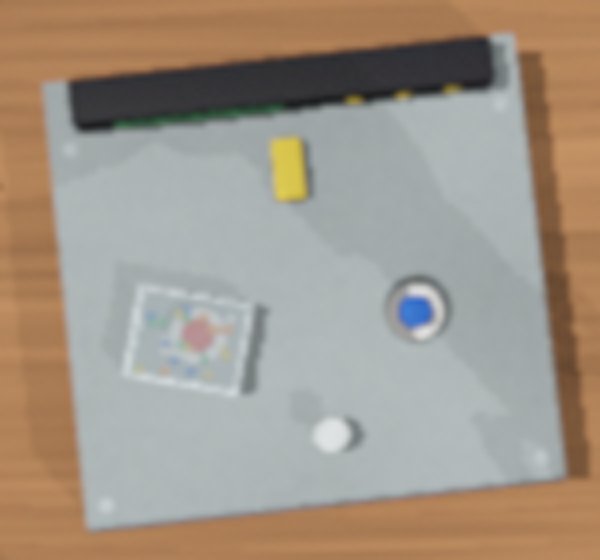

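View pics/scenec.png

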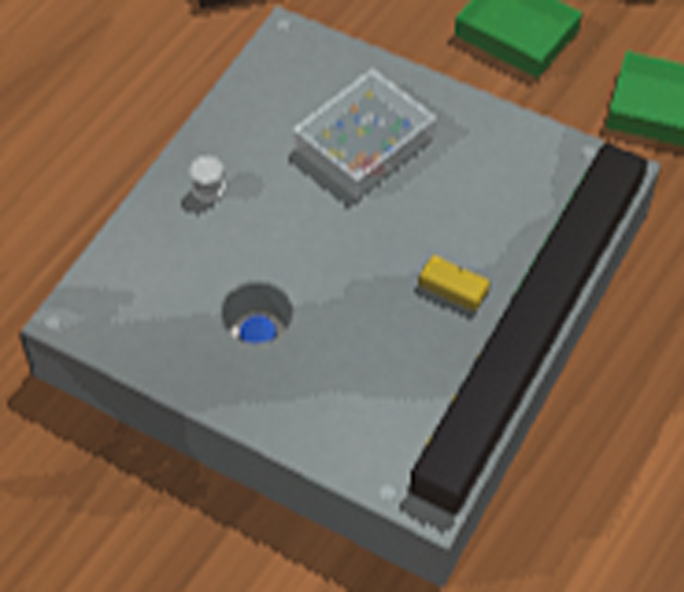

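```bash
python3 - <<'E'
from h import *
T=ld('top0');S=ld('scene0')
t=lambda p:(p[0]/4+205-.375,p[1]/4+125-.375); s=lambda p:(p[0]/3.7+190-.36,p[1]/3.7+160-.36)
con=dict(FL=((43,84),(658,163)),FR=((516,33),(450,548)),NR=((566,478),(22,333)),NL=((88,529),(278,8)))
case=dict(FL=((140,284),(437,118)),FR=((257,303),(362,180)),NR=((239,394),(295,130)),NL=((123,376),(371,69)))
for nm,d,z in(('con',con,.06),('case',case,.082)):
    L=[]
    for k,(a,b) in d.items():
        X=tri(T,t(a),S,s(b)); L.append(X); print(nm,k,X.round(4),onz(T,*t(a),z).round(4)[:2],onz(S,*s(b),z).round(4)[:2])
    print('mean',np.mean(L,0), [np.linalg.norm(L[i]-L[i-1]).round(4) for i in range(4)])
    for C,f,i in((T,t,0),(S,s,1)):
        Q=np.array([onz(C,*f(v[i]),z)[:2] for v in d.values()]); 
        dx=(Q[0]+Q[1]-Q[2]-Q[3])/2; dy=(Q[0]+Q[3]-Q[1]-Q[2])/2
        print(Q.mean(0).round(4),'yaw',np.degrees(np.arctan2(dx[1],dx[0])),np.degrees(np.arctan2(-dy[0],dy[1])),np.linalg.norm(dx),np.linalg.norm(dy))
print('bobbin base/top',onz(T,*t((333,435)),.084),onz(S,*s((207,165)),.084))
print('blue',onz(T,*t((415,312)),.037),onz(S,*s((258,330)),.037))
print('red',onz(T,*t((199,333)),.037)); print('chalk',onz(T,*t((288,169)),.074))
print('rim',onz(T,*t((418,309)),.06),onz(S,*s((257,313)),.06))
E
```

```text
con FL [0.6984 0.1442 0.0651] [0.6997 0.1451] [0.6973 0.1482]
con FR [ 0.7295 -0.1931  0.0663] [ 0.7296 -0.1951] [ 0.7294 -0.1895]
con NR [ 0.4111 -0.2203  0.0603] [ 0.4101 -0.2212] [ 0.4118 -0.2196]
con NL [0.3826 0.1181 0.061 ] [0.3816 0.1174] [0.3828 0.1195]
mean [ 0.55540976 -0.03775517  0.06316204] [np.float64(0.317), np.float64(0.3387), np.float64(0.3196), np.float64(0.3396)]
[ 0.5552 -0.0385] yaw 4.819320067223001 4.92392649636674 0.31995439073552245 0.34070187825313114
[ 0.5553 -0.0354] yaw 5.314600149362879 5.1619006920525035 0.3174050837207082 0.33974466970340433
case FL [0.5527 0.0761 0.0848] [0.5522 0.0758] [0.5522 0.0787]
case FR [ 0.5391 -0.0038  0.0882] [ 0.5372 -0.0055] [0.5384 0.0017]
case NR [0.475 0.009 0.086] [0.474  0.0083] [0.4739 0.0123]
case NL [0.4885 0.0886 0.0851] [0.4883 0.0886] [0.4873 0.0911]
mean [0.51382723 0.04246517 0.08602145] [np.float64(0.0654), np.float64(0.0811), np.float64(0.0654), np.float64(0.0807)]
[0.5129 0.0418] yaw -11.83941173871828 -10.264137779272728 0.06493403938543917 0.08217385696672684
[0.5129 0.0459] yaw -10.090345735493672 -9.900079134655487 0.06565870656486102 0.07907824799650118
bobbin base/top [ 0.44417134 -0.05637217  0.084     ] [ 0.44168939 -0.04970872  0.084     ]
blue [ 0.53186573 -0.11923423  0.037     ] [ 0.53233413 -0.11735935  0.037     ]
red [0.51994023 0.03795592 0.037     ]
chalk [ 0.63221973 -0.02916013  0.074     ]
rim [ 0.53225802 -0.11954563  0.06      ] [ 0.53290978 -0.11797036  0.06      ]
```

```bash
cat > st.py <<'E'
from h import *
from scipy.spatial.transform import Rotation as R
def st():
    o=bot.get_obs(); r=R.from_quat(o['tool_rot']); M=r.as_matrix()
    print('t',round(float(o['clock']),2),'pos',o['eef_pos'].round(4),'F',o['ft_force'].round(2),'w',round(float(o['grip_width']),4)); print('axes x',M[:,0].round(3),'y',M[:,1].round(3),'z',M[:,2].round(3)); print('q',o['joint_pos'].round(3))
    return o,M
def go(p,xaxis_deg=None):
    o,M=st(); d=M.T@(np.array(p)-o['eef_pos'])/.025
    rv=np.zeros(3)
    if xaxis_deg is not None:
        a=np.radians(xaxis_deg); x=np.array([np.cos(a),np.sin(a),0]); y=np.array([0,0,-1.]); D=np.c_[x,y,np.cross(x,y)]
        rv=np.degrees(R.from_matrix(M.T@D).as_rotvec())/10
    print('row',d.round(2),rv.round(2))
E
python3 - <<'E'
from st import *
go([.455,.052,.16],-8); go([.455,.052,.16],172)
E
```

```text
t 0.1 pos [ 0.2108 -0.4528  0.2305] F [-0.01 -0.53  0.21] w 0.0854
axes x [-0.907 -0.422  0.   ] y [-0.001  0.002 -1.   ] z [ 0.422 -0.907 -0.002]
q [-1.135  0.241  0.004  1.335 -0.     1.571]
row [-17.38   2.85 -14.18] [ 0.00e+00 -1.47e+01 -1.00e-02]
t 0.1 pos [ 0.2108 -0.4528  0.2305] F [-0.01 -0.53  0.21] w 0.0854
axes x [-0.907 -0.422  0.   ] y [-0.001  0.002 -1.   ] z [ 0.422 -0.907 -0.002]
q [-1.135  0.241  0.004  1.335 -0.     1.571]
row [-17.38   2.85 -14.18] [0.01 3.3  0.  ]
```

```bash
python3 -m handwheel '[[-1,0,-0.8,0,-1,0],[-2.5,0,-2,0,-2,0],[-4,0,-3.3,0,-3,0],[-5.5,0,-4.5,0,-4,0],[-7,0,-5.7,0,-5,0]]' -1; python3 - <<'E'
from st import *
go([.455,.052,.16],-8)
E
```

```text
clock: 0.72
eef_pos: [0.3098, -0.2486, 0.231]
tool_rot: [-0.432, 0.56, -0.56, 0.432]
ft_force: [0.1, 0.4, 0.6]
grip_width: 0.0001
t 0.72 pos [ 0.3098 -0.2486  0.231 ] F [0.11 0.42 0.64] w 0.0001
axes x [-0.254 -0.967 -0.   ] y [-0.  0. -1.] z [ 0.967 -0.254 -0.   ]
q [-0.676  0.037 -0.236  1.298  0.     1.151]
row [-13.11   2.84   2.56] [ 0.   -9.67 -0.  ]
```

```bash
python3 -m handwheel '[[-1.5,0,0.3,0,-1,0],[-3.5,0,0.7,0,-2,0],[-5.5,0.3,1.1,0,-3,0],[-7.5,0.6,1.5,0,-4,0],[-9.2,1,1.8,0,-5,0]]'; python3 - <<'E'
from st import *
go([.455,.052,.16],-8)
E
```

```text
clock: 1.35
eef_pos: [0.4132, -0.038, 0.206]
tool_rot: [-0.628, 0.324, -0.325, 0.628]
ft_force: [0.8, 0.4, 1.5]
grip_width: -0.0
t 1.35 pos [ 0.4132 -0.038   0.206 ] F [0.75 0.41 1.51] w -0.0
axes x [ 0.579 -0.816  0.   ] y [ 0. -0. -1.] z [0.816 0.579 0.   ]
q [-0.092  0.086 -0.249  1.235 -0.     0.862]
row [-1.97  1.84  3.45] [-0.   -4.66  0.  ]
```

```bash
python3 -m handwheel '[[-0.4,0.4,0.7,0,-1,0],[-0.8,0.8,1.4,0,-2,0],[-1.3,1.2,2.2,0,-3,0],[-1.7,1.6,2.9,0,-4,0],[-1.97,1.84,3.45,0,-4.66,0]]'; python3 - <<'E'
from st import *
go([.455,.052,.067],-8)
for n in('scene','top'): snap(n,n+'1.png')
a=cv2.imread('pics/top1.png')[125:265,205:355]; b=cv2.imread('pics/scene1.png')[140:300,190:360]
cv2.imwrite('pics/m1.png',np.hstack([cv2.resize(a,(400,373),interpolation=2),cv2.resize(b,(396,373),interpolation=2)]))
E
```

```text
clock: 1.98
eef_pos: [0.4547, 0.0508, 0.1593]
tool_rot: [0.705, -0.051, 0.05, -0.705]
ft_force: [-0.1, -0.0, -0.2]
grip_width: -0.0001
t 1.98 pos [0.4547 0.0508 0.1593] F [-0.06 -0.   -0.2 ] w -0.0001
axes x [ 0.99  -0.142 -0.002] y [-0.002 -0.    -1.   ] z [ 0.142  0.99  -0.   ]
q [ 0.111  0.206 -0.234  1.133  0.     0.254]
row [0.01 3.69 0.05] [ 0.   -0.02 -0.01]
```

View pics/m1.png

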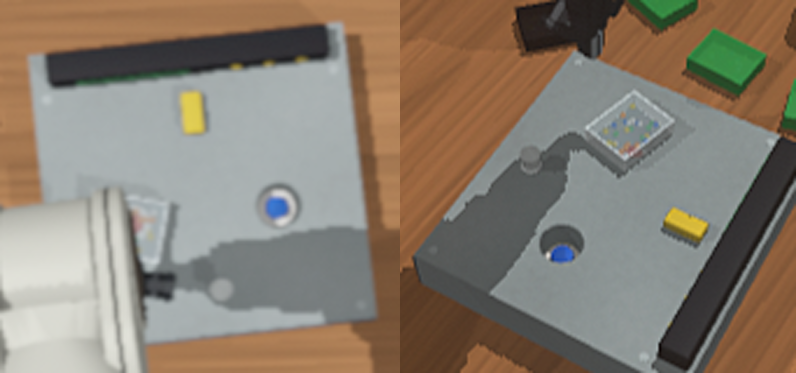

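The case hasn't moved: it's at left panel (145,215) and right panel (630,125). The shut fingers are above the console, on the robot's side of it. I'll descend now.

```bash
python3 -m handwheel '[[0,0.8,0,0,0,0],[0,1.6,0,0,0,0],[0,2.4,0,0,0,0],[0,3.1,0,0,0,0],[0,3.5,0,0,0,0]]'; python3 - <<'E'
from st import *
go([.455,.052,.067],-8)
for n in('scene',): c=snap(n,n+'2.png')
print(proj(c,[.455,.051,.072]))
b=cv2.imread('pics/scene2.png')[140:260,220:380]
cv2.imwrite('pics/m2.png',cv2.resize(b,None,fx=5,fy=5,interpolation=2))
E
```

```text
clock: 2.7
eef_pos: [0.4543, 0.0494, 0.0721]
tool_rot: [0.705, -0.053, 0.052, -0.705]
ft_force: [-0.0, 0.6, 0.2]
grip_width: 0.0004
t 2.7 pos [0.4543 0.0494 0.0721] F [-0.04  0.55  0.22] w 0.0004
axes x [ 0.989 -0.149 -0.001] y [-0.002 -0.    -1.   ] z [ 0.149  0.989 -0.001]
q [ 0.109  0.298 -0.367  0.907 -0.     0.258]
row [0.01 0.2  0.11] [ 0.   -0.06 -0.01]
[271.84133627 184.89777449]
```

View pics/m2.png

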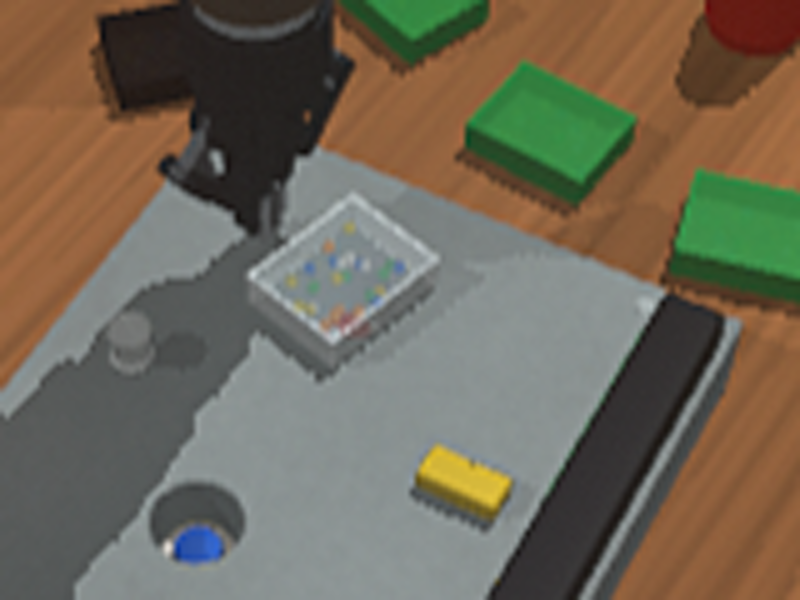

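The fingertip stands just behind the case's near face, at crop (260,235), clear of the bobbin. I'll start pushing slowly.

```bash
python3 -m handwheel '[[0.1,0.12,0,0,0,0],[0.4,0.12,0.04,0,0,0],[0.75,0.12,0.07,0,0,0],[1.1,0.12,0.1,0,0,0],[1.5,0.12,0.15,0,0,0]]'; python3 - <<'E'
from st import *
go([.54,.045,.069],-8)
for n in('scene',): c=snap(n,n+'3.png')
b=cv2.imread('pics/scene3.png')[140:260,220:380]
cv2.imwrite('pics/m3.png',cv2.resize(b,None,fx=5,fy=5,interpolation=2))
E
```

```text
clock: 3.38
eef_pos: [0.4934, 0.0483, 0.0699]
tool_rot: [-0.705, 0.052, -0.052, 0.705]
ft_force: [-1.5, -0.0, 0.9]
grip_width: 0.0001
t 3.38 pos [0.4934 0.0483 0.0699] F [-1.51 -0.01  0.94] w 0.0001
axes x [ 0.989 -0.147  0.   ] y [ 0.  0. -1.] z [0.147 0.989 0.   ]
q [ 0.097  0.366 -0.272  0.933  0.     0.245]
row [1.86 0.04 0.14] [-0.   -0.04  0.  ]
```

View pics/m3.png

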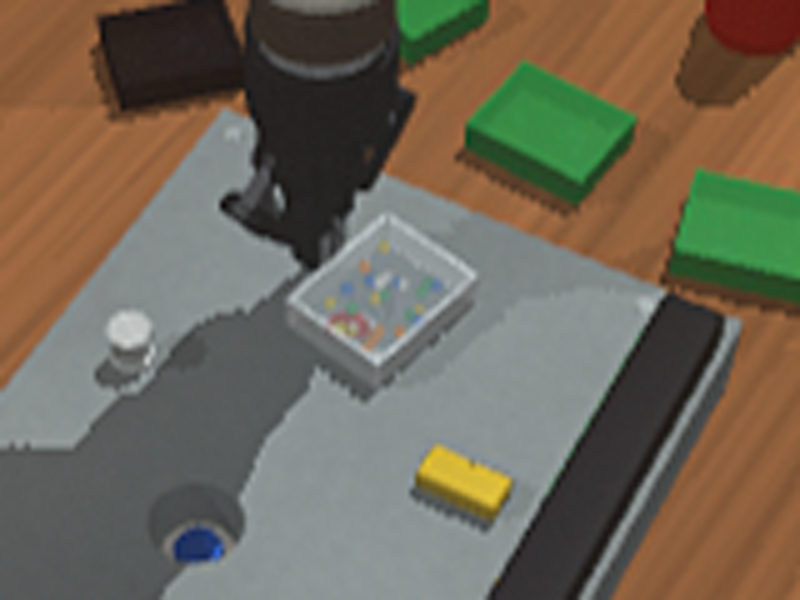

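The case is flat and sliding, now centred at crop (385,285). The contact force is about 1.5 N. I'll keep pushing.

```bash
python3 -m handwheel '[[0.4,0,0.05,0,0,0],[0.8,0,0.1,0,0,0],[1.2,0,0.15,0,0,0],[1.6,0,0.2,0,0,0],[1.95,0,0.25,0,0,0]]'; python3 - <<'E'
from st import *
st()
c=snap('scene','scene4.png')
b=cv2.imread('pics/scene4.png')[140:260,220:380]
cv2.imwrite('pics/m4.png',cv2.resize(b,None,fx=5,fy=5,interpolation=2))
E
```

```text
clock: 4.05
eef_pos: [0.5426, 0.0473, 0.0698]
tool_rot: [-0.705, 0.052, -0.052, 0.705]
ft_force: [-0.1, -0.1, 0.2]
grip_width: -0.0001
t 4.05 pos [0.5426 0.0473 0.0698] F [-0.07 -0.07  0.22] w -0.0001
axes x [ 0.989 -0.147  0.   ] y [ 0.  0. -1.] z [0.147 0.989 0.   ]
q [ 0.087  0.45  -0.138  0.983  0.     0.234]
```

View pics/m4.png

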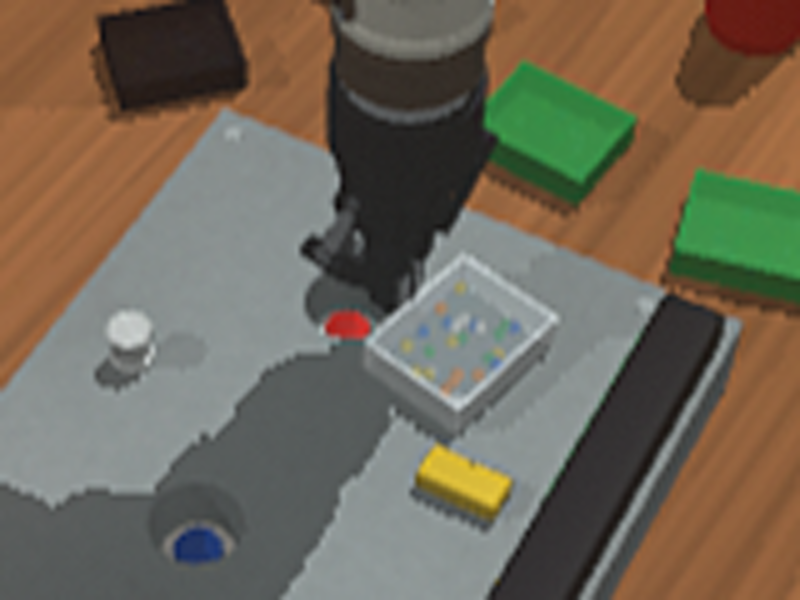

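The well is uncovered: red key at crop (348,325), case centred at (462,332). I'll measure the clearance.

```bash
python3 - <<'E'
from st import *
S=ld('scene4'); Q=np.array([onz(S,x/5+220-.4,y/5+140-.4,.082)[:2] for x,y in((368,345),(465,258),(556,318),(460,410))])
c=Q.mean(0); print(Q,c, np.linalg.norm(c-[.5184,.0405]),np.linalg.norm(c-[.5324,-.119]))
a=np.radians(5); Rm=np.array([[np.cos(a),np.sin(a)],[-np.sin(a),np.cos(a)]]); print(Rm@(c-[.5553,-.037]))
print(Q[2]-Q[1])
E
```

```text
[[0.55115362 0.00916234]
 [0.56224904 0.08688801]
 [0.62256371 0.07892503]
 [0.61201655 0.00068075]] [0.58699573 0.04391403] 0.06868063534505259 0.1718187273102611
[0.03862724 0.07784366]
[ 0.06031466 -0.00796298]
```

```bash
python3 -m handwheel '[[-0.4,0,0,0,0,0],[-0.7,-0.4,-0.1,0,0,0],[-0.95,-1.2,-0.1,0,0,0],[-0.95,-2,-0.15,0,0,0],[-0.95,-2,-0.15,0,0,0]]'; python3 - <<'E'
from st import *
go([.5184,.0405,.075],-8)
c=snap('scene','scene5.png'); snap('top','top5.png')
b=cv2.imread('pics/scene5.png')[140:260,220:380]
cv2.imwrite('pics/m5.png',cv2.resize(b,None,fx=5,fy=5,interpolation=2))
b=cv2.imread('pics/top5.png')[125:265,205:355]
cv2.imwrite('pics/m5t.png',cv2.resize(b,None,fx=4,fy=4,interpolation=2))
E
```

```text
clock: 4.72
eef_pos: [0.5187, 0.0472, 0.1222]
tool_rot: [-0.705, 0.05, -0.054, 0.705]
ft_force: [0.3, -0.4, 0.4]
grip_width: 0.0004
t 4.72 pos [0.5187 0.0472 0.1222] F [ 0.3  -0.36  0.36] w 0.0004
axes x [ 0.989 -0.147  0.004] y [ 0.005  0.    -1.   ] z [0.147 0.989 0.001]
q [ 0.091  0.351 -0.138  1.077 -0.     0.238]
row [ 0.02  1.89 -0.27] [-0.01 -0.04  0.03]
```

View pics/m5.png

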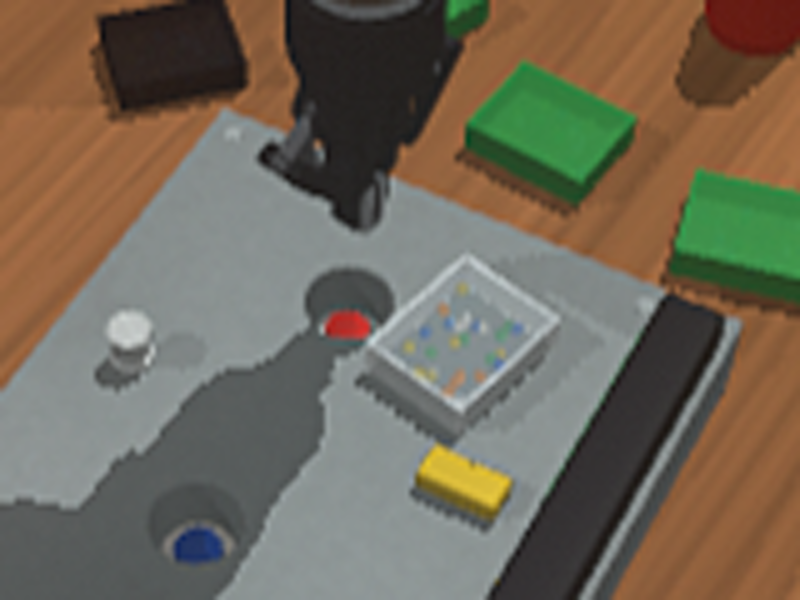

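View pics/m5t.png

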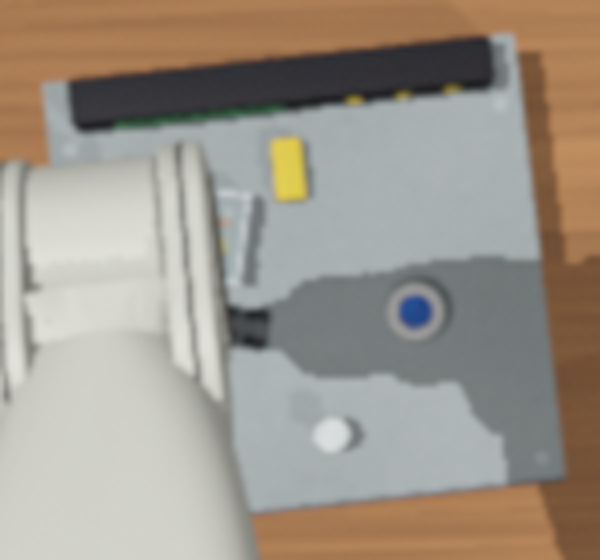

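The red well's rim is at scene crop x 305–394, y 266–342. The case is clear of it, with nothing disturbed. I'll work out the well's centre from these.

```bash
python3 - <<'E'
from st import *
S=ld('scene5')
f=lambda x,y,z:onz(S,x/5+220-.4,y/5+140-.4,z)[:2].round(4)
print('rim red',f(349.5,304,.06),'rim blue',f(197,520,.06))
cc=lambda X:(proj(S,X)-[220,140]+.4)*5
r=[cc([.518+.024*np.cos(a),.0415+.024*np.sin(a),.06]) for a in np.linspace(0,6.28,60)]
r=np.array(r);print(r.min(0),r.max(0))
go([.518,.0415,.075],-8)
E
```

```text
rim red [0.5193 0.0411] rim blue [ 0.5316 -0.1166]
[303.17633829 267.74481184] [392.51176147 337.89886426]
t 4.83 pos [0.5174 0.047  0.12  ] F [-0.08  0.   -0.03] w 0.0002
axes x [ 0.989 -0.147  0.   ] y [ 0.001  0.    -1.   ] z [0.147 0.989 0.   ]
q [ 0.091  0.354 -0.14   1.076  0.     0.238]
row [ 0.05  1.8  -0.22] [-0.   -0.04  0.  ]
```

```bash
python3 -m handwheel '[[0.09,0.3,-0.24,0,0,0],[0.09,1,-0.24,0,0,0],[0.09,1.7,-0.24,0,0,0],[0.09,2.3,-0.24,0,0,0],[0.09,2.7,-0.24,0,0,0]]'; python3 - <<'E'
from st import *
go([.5187,.0408,.037],-8)
c=snap('scene','scene6.png')
b=cv2.imread('pics/scene6.png')[140:260,220:380]
cv2.imwrite('pics/m6.png',cv2.resize(b,None,fx=5,fy=5,interpolation=2))
E
```

```text
clock: 5.45
eef_pos: [0.5183, 0.0405, 0.0506]
tool_rot: [0.705, -0.053, 0.051, -0.705]
ft_force: [0.1, -1.1, -0.4]
grip_width: 0.0
t 5.45 pos [0.5183 0.0405 0.0506] F [ 0.14 -1.14 -0.41] w 0.0
axes x [ 0.989 -0.147 -0.002] y [-0.002 -0.    -1.   ] z [ 0.147  0.989 -0.001]
q [ 0.078  0.432 -0.227  0.915 -0.     0.225]
row [0.01 0.54 0.01] [ 0.   -0.04 -0.01]
```

View pics/m6.png

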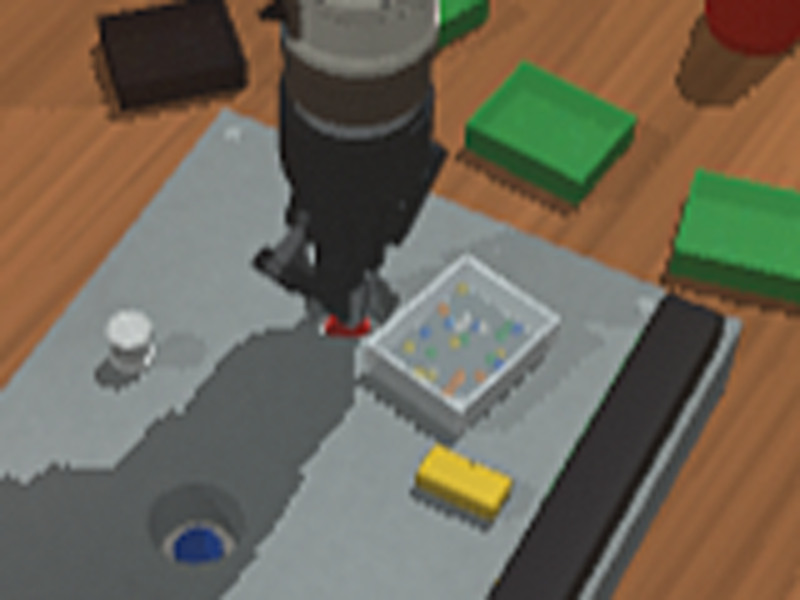

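The fingertip is inside the well above the red key, at crop (348,325), with the key still visible. I'll press in small steps and watch the force.

```bash
python3 -m handwheel '[[0,0.25,0,0,0,0],[0,0.45,0,0,0,0],[0,0.55,0,0,0,0],[0,0.65,0,0,0,0],[0,0.65,0,0,0,0]]'; python3 - <<'E'
from st import *
st()
E
python3 -m handwheel '[[0,0.04,0,0,0,0],[0,0.08,0,0,0,0],[0,0.12,0,0,0,0],[0,0.12,0,0,0,0],[0,0.12,0,0,0,0]]'
```

```text
clock: 6.12
eef_pos: [0.5194, 0.0409, 0.0363]
tool_rot: [-0.705, 0.052, -0.052, 0.705]
ft_force: [-0.1, 1.0, 1.3]
grip_width: -0.0001
t 6.12 pos [0.5194 0.0409 0.0363] F [-0.12  0.95  1.31] w -0.0001
axes x [ 0.989 -0.147  0.001] y [ 0.001  0.    -1.   ] z [0.147 0.989 0.   ]
q [ 0.078  0.45  -0.243  0.878  0.     0.226]
clock: 6.75
eef_pos: [0.5195, 0.0408, 0.0333]
tool_rot: [-0.705, 0.052, -0.052, 0.705]
ft_force: [-0.1, -0.0, 3.8]
grip_width: 0.0003
```

```bash
python3 -m handwheel '[[0,0.04,0,0,0,0],[0,0.08,0,0,0,0],[0,0.12,0,0,0,0],[0,0.12,0,0,0,0],[0,0.12,0,0,0,0]]'
```

```text
clock: 7.38
eef_pos: [0.5195, 0.0408, 0.031]
tool_rot: [-0.705, 0.052, -0.052, 0.705]
ft_force: [-1.6, 0.2, 9.9]
grip_width: -0.0001
```

The key has bottomed at 9.9 N, past its 5 N full-travel force. I'll hold it there.

```bash
Z='[[0,0.02,0,0,0,0],[0,0.02,0,0,0,0],[0,0.02,0,0,0,0],[0,0.02,0,0,0,0],[0,0.02,0,0,0,0]]' >/dev/null
python3 -m handwheel '[[0,0.02,0,0,0,0],[0,0.02,0,0,0,0],[0,0.02,0,0,0,0],[0,0.02,0,0,0,0],[0,0.02,0,0,0,0]]'
python3 -m handwheel '[[0,0,0,0,0,0],[0,0,0,0,0,0],[0,0,0,0,0,0],[0,0,0,0,0,0],[0,0,0,0,0,0]]'
python3 -m handwheel '[[0,0,0,0,0,0],[0,0,0,0,0,0],[0,0,0,0,0,0],[0,0,0,0,0,0],[0,0,0,0,0,0]]'
python3 -m handwheel '[[0,0,0,0,0,0],[0,0,0,0,0,0],[0,0,0,0,0,0],[0,0,0,0,0,0],[0,0,0,0,0,0]]'
```

```text
clock: 8.0
eef_pos: [0.5195, 0.0408, 0.0309]
tool_rot: [-0.705, 0.052, -0.052, 0.705]
ft_force: [-2.9, -0.2, 12.5]
grip_width: -0.0003
clock: 8.62
eef_pos: [0.5195, 0.0408, 0.0309]
tool_rot: [-0.705, 0.052, -0.052, 0.705]
ft_force: [-2.8, -0.0, 12.2]
grip_width: 0.0002
clock: 9.25
eef_pos: [0.5195, 0.0408, 0.0309]
tool_rot: [-0.705, 0.052, -0.052, 0.705]
ft_force: [-3.4, 0.5, 13.4]
grip_width: 0.0
clock: 9.88
eef_pos: [0.5195, 0.0408, 0.0309]
tool_rot: [-0.705, 0.052, -0.052, 0.705]
ft_force: [-3.8, 0.1, 12.6]
grip_width: -0.0002
```

```bash
python3 -m handwheel '[[0,-0.3,0,0,0,0],[0,-0.8,0,0,0,0],[0,-1.6,0,0,0,0],[0,-2.6,0,0,0,0],[0,-3.8,0,0,0,0]]'
python3 -m handwheel '[[-0.6,-1.5,0,0,0,0],[-1.8,-2.5,0,0,0,0],[-3,-3,0,0,0,0],[-4,-3,0,0,0,0],[-4,-3,0,0,0,0]]'
python3 - <<'E'
from st import *
st()
c=snap('scene','scene7.png'); snap('top','top7.png')
b=cv2.imread('pics/scene7.png')[140:260,220:380]
cv2.imwrite('pics/m7.png',cv2.resize(b,None,fx=5,fy=5,interpolation=2))
E
```

```text
clock: 10.5
eef_pos: [0.5182, 0.0407, 0.1247]
tool_rot: [0.705, -0.053, 0.051, -0.705]
ft_force: [0.4, -0.0, 0.1]
grip_width: -0.0002
clock: 11.12
eef_pos: [0.4187, 0.0555, 0.1998]
tool_rot: [0.705, -0.052, 0.051, -0.705]
ft_force: [0.1, 0.0, 1.0]
grip_width: -0.0001
t 11.12 pos [0.4187 0.0555 0.1998] F [0.14 0.03 1.01] w -0.0001
axes x [ 0.989 -0.146 -0.001] y [-0.001 -0.    -1.   ] z [ 0.146  0.989 -0.   ]
q [ 0.132  0.106 -0.244  1.222 -0.     0.278]
```

View pics/m7.png

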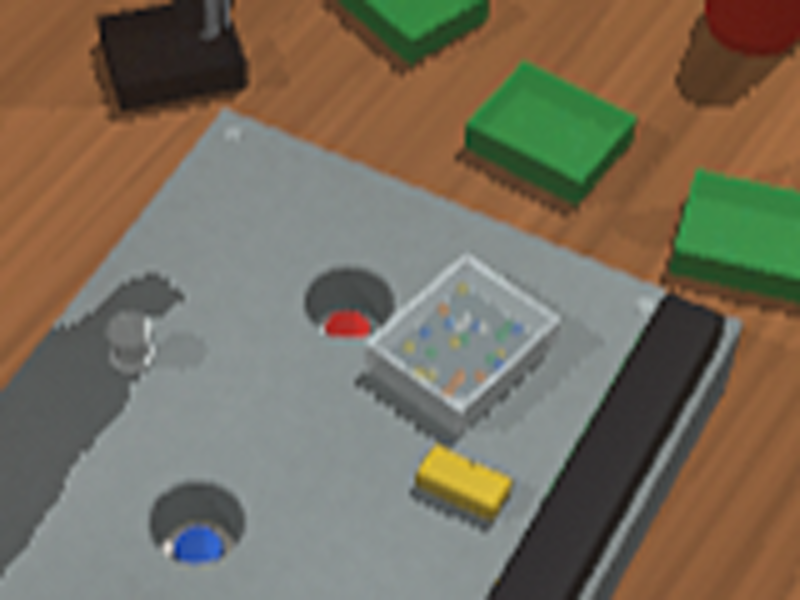

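View pics/top7.png

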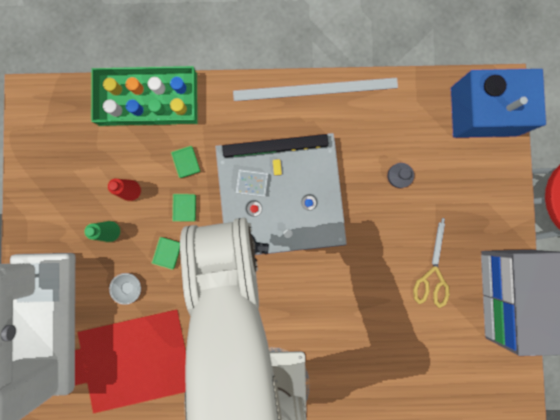

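Both wells are uncovered. In the scene crop, the red key is up at (348,325), the same as before pressing, and the blue key is up at (198,545). The case lies flat at (462,332), and the chalk and bobbin are where they were. The top view puts the case at (252,182) and the red key at (255,209), about 70 mm apart. I'll hand the job in.

```bash
python3 -c "
from h import *
print(bot.job_done()); print(bot.get_obs()['clock'])"
```

```text
the job is handed in; nothing more can be done
None
the job is handed in; nothing more can be done
```

The red key has been pressed and released, and the job is handed in; no verdict was reported. With the shut fingertip I slid the clear pin case about 75 mm away from the robot, flat on the console; the largest force I read while sliding was 1.5 N. I then reached into the uncovered well and held the red key at its bottom stop for about 2.5 s at 10–13 N, then let go and backed the arm off. The last move ended at 11.1 s.

**Final checks:**
- **Pin case:** the last pictures show it flat. I measured its centre about 69 mm from the red key and 172 mm from the blue key after the push, and it looks unmoved since.
- **Keys:** the red key looks the same as before pressing, and the blue key was never touched.
- **Surroundings:** the chalk, bobbin and the things on the table look unmoved, and the gripper is clear of everything.

**Disagreements:** the two cameras differed by up to about 7 mm in y (typically 2–4 mm), and triangulated heights came out 0–6 mm high. I therefore used the stated heights; force at the key and its bottom stop matched them. I judged key travel from tool height and force, because the state has no key reading.

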